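Pour one compartment of a sorting tray into the basket

ROBOT

A 7-joint arm with a two-finger parallel gripper is mounted at the origin on the work surface; the furniture and walls round the work are solid. World frame = base frame: x ahead of the robot, y to its left, z up, the work surface at z = 0. Lengths are in mm, angles in rad, forces in N, time in s.
With the tool pointing down it reaches from about 400 to 875 mm from the base axis. Payload 4.4 kg.
Tool frame: the origin (TCP) lies midway between the tips of the shut fingers; the grasp point (between the pads) lies 19 mm behind it; z points along the fingers, y is the line along which they close (so a half turn about z gives the same grasp; the last joint's range is limited). The gripper opens to 85 mm and grips with 20 to 120 N. Pads are 22 mm wide; open, the fingers measure 114 mm over their backs; the gripper's body (76 mm by 85 mm) begins 54 mm behind the grasp point. The pads swing forward as they close: fully open they stand 13 mm farther back than shut.
Start: joints at [1.198, 0.628, 0.038, 1.517, -0.027, 0.996, -0.02], TCP at [196.334, -619.654, 231.313] pointing down, gripper open.
Joint ranges: [-3.06, 3.06], [-0.37, 2.12], [-1.25, 1.32], [0.18, 2.47], [-1.1, 4.24], [0.23, 1.98], [-2.94, 2.94]. Speed limits (rad/s): [2.57, 2.57, 3.14, 3.14, 3.14, 3.14, 3.14].

INTERFACE

Orientations are given as [roll, pitch, yaw] about the fixed x, y, z axes, in that order (R = Rz(yaw) Ry(pitch) Rx(roll)).
In Python, from cell import read_state, get_image, finish_job gives the robot as it stands.
- The arm moves only by the tool send_rows, never from a script. Its argument "series" is a list of rows, each an object of numbers: "ax", "ay", "az": the turn, a rotation vector about the tool's x, y, z in rad; "dx", "dy", "dz": the shift along the tool's x, y, z in cm; "hand": the closure, from 0 (fully open) to 1 (shut). In form: [{"ax": .., "ay": .., "az": .., "dx": .., "dy": .., "dz": .., "hand": ..}, ...]. A call has 1 to 10 rows; each row is the pose to reach, as a shift and turn from the pose commanded when the call began, along the tool's axes at that moment; what a row does not reach only later rows make up. A row lasts 1/10 s, in which the tool goes at most 50 mm and 8.59 degrees, less where a joint would pass 70% of its speed; a pose out of reach is approached as far as the arm can. A call with a gripper value outside its range is refused whole. The fingers move at their own pace and stop on an object; the grip force is fixed at half the most. Time passes only in rows, so rows that repeat a pose let the fingers close. It gives the time, the measured TCP pose, the force, the opening and the grip force at its end, in the units of the state.
- read_state(): the state, without advancing time (a new reading comes with each control period).
- get_image(name): name is "side" or "top" or "wrist"; returns a dict with "pixels" (384x512x3 uint8, red, green, blue), "mtx" (3x3 intrinsics, pixels), "R" (3x3) and "t" (3): a world point X has camera coordinates R X + t. Camera axes: x right, y down, z forward; pixel columns grow to the right and rows downward; lengths in mm; the calibration is good to about 2 mm. A picture is of the moment at which its call begins. There is no depth.
- finish_job(): hands the job in; it is judged then, once.
The state is a dict: "clock": time; "qpos": joint angles; "qd": joint speeds; "tau": joint torques, N m; "eef_pos": TCP position; "tool_rot": TCP orientation; "force": force on the tool from outside, world axes, zero at the start; "torque": the same for the moment, N m; "width": finger opening in mm; "gripper_force": force on a finger pad.
Only numpy, scipy, OpenCV 4.12 (cv2) and the standard library are available. Lean on these libraries where they do the work, as an engineer would, in place of code of your own. Each camera call takes 0.05 s, during which the arm holds its last target. There are 200 camera calls.

TASK

Lift the wooden four-compartment sorting tray by its middle handle and tip it toward the open corner of the compartment that holds the little bamboo ring, so that the ring slides out into the dark lattice basket. Do not touch the ring with the fingers and keep the wooden block in the tray. Then set the tray back down flat on the bench and let go.

Things in the scene. Friction and masses are not known exactly. Their poses are not given: they have to be found in the camera images.
- tray_handle (a point): On the upright dark handle in the middle of a square pale wooden tray (174 mm, 0.18 kg), 62 mm above the underside; x along the handle, z up. Handle 60 mm long, 16 thick (y), from 30 to 82 mm up. Dividers along x and y, 30 mm high, make 4 compartments centred at x, y = +-42 mm. Slick 5 mm floor: pieces slide from 14 to 20 degrees of tilt; 40 toward a corner empties that compartment.
- ring_center (a point): Centre of the small flat bamboo ring, 45 mm across, 12 high, in any one of the tray's four compartments. Each compartment's two outer walls stop 37 mm from the tray's middle lines, so its outer corner is open for pouring; the tip of the floor there is (+-87, +-87, -57) mm from the handle point in tray axes.
- block_center (a point): Centre of the small brown wooden block, 27 x 22 x 21 mm, lying in another compartment of the tray (any one); the two compartments left are empty.
- basket_in (a point): Centre of the inner floor (4 mm above the bench) of the dark lattice basket, which stands fast, open at the top. x along its length, y across it, z up. Floor 216 x 146 mm; walls slope outward to a rim of about 260 x 190 mm, 74 mm above the bench.
Things that resemble listed ones, but are neither listed nor needed, are in the scene too. Leave any green look-alike of the part that bears ring_center alone.

How it is judged:
By the outcome, as a careful person would: the job done as asked, in the order asked, and still so for the second after the job is handed in, with the robot touching nothing.
It also fails if it takes over 64 s, if anything falls off the work surface, if the arm or the gripper's body presses on something with over 40 N, if the wrist force passes 120 N, or if a joint passes its speed limit or range.

## Working session

There is one attempt and no reset: what is moved stays moved. The work goes in short steps, Python scripts to look and compute and a tool call to move; the robot and the scene stay as the last step left them, time stands still between calls to the robot, and variables do not carry over. Pictures are saved under pics/ and viewed, at most 10 in all, crops included, and the job is handed in when it is done.

Besides the shell and the picture viewer there is one more tool, called after ">>>" as name(argument=value, ...) on one line, values as JSON. send_rows: Moves the arm, as the interface text tells. Its arguments: {"type":"object","properties":{"series":{"type":"array","items":{"type":"object","properties":{"ax":{"type":"number"},"ay":{"type":"number"},"az":{"type":"number"},"dx":{"type":"number"},"dy":{"type":"number"},"dz":{"type":"number"},"hand":{"type":"number"}}}}},"required":["series"]}

```bash
mkdir -p pics; ls
python3 - <<'E'
from cell import *
import cv2,json
s=read_state();print(s)
for n in("top","side"):
    d=get_image(n);cv2.imwrite(f"pics/{n}1.png",d["pixels"][:,:,::-1]);print(n,d["mtx"].tolist(),d["R"].tolist(),d["t"].tolist())
E
```

```text
pics
{'clock': 0.0, 'qpos': array([ 1.19817783,  0.62932713,  0.03844113,  1.5183902 , -0.02700689,
        0.99628122, -0.01998395]), 'qd': array([-0.00098266,  0.0020118 ,  0.00047596, -0.00198496,  0.00095453,
        0.00040022,  0.00216966]), 'tau': array([ 9.64449609e-04, -5.63400614e+01,  1.22663196e+00, -1.93443650e+01,
        1.09584173e-02,  1.05922879e-02, -1.55788491e-06]), 'eef_pos': array([ 196.15711478, -619.0347504 ,  230.3942782 ]), 'tool_rot': array([-3.13970475e+00,  1.80436431e-05,  3.06830975e-01]), 'force': array([ 0.70086014, -0.08600422,  0.19362254]), 'torque': array([ 0.00544858, -0.02852923, -0.02274537]), 'gripper_force': 0.0, 'width': 85.44503324633904}
top [[457.43265045365365, 0.0, 257.29465253510875], [0.0, 457.43265045365365, 183.7613983508689], [0.0, 0.0, 1.0]] [[-0.00535364381270543, -0.9998381217319868, 0.017177567621149255], [-0.9986175298232933, 0.004447269284291105, -0.05237605297783363], [0.05229118116423185, -0.01743422287816336, -0.9984796844428453]] [-13.309033764652341, 538.2571700224884, 1133.9858101568946]
side [[430.78240422886796, 0.0, 254.0100065006673], [0.0, 430.78240422886796, 189.92185407931547], [0.0, 0.0, 1.0]] [[-0.8702020341940203, -0.49226200835227324, 0.02065271937483936], [-0.34912317007281973, 0.5865044983057701, -0.7308388916754511], [0.3476513077825171, -0.6431878330628491, -0.6822374803519827]] [442.47076460306295, 218.63544050845945, 738.7896074324947]
```

View pics/top1.png

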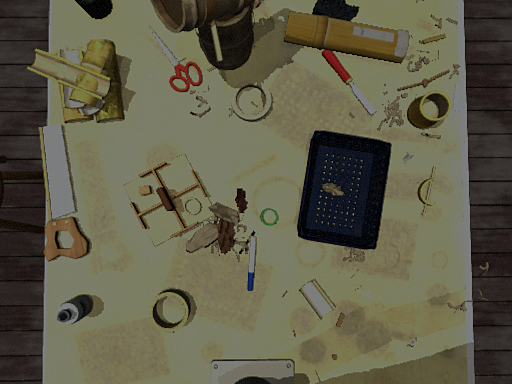

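View pics/side1.png

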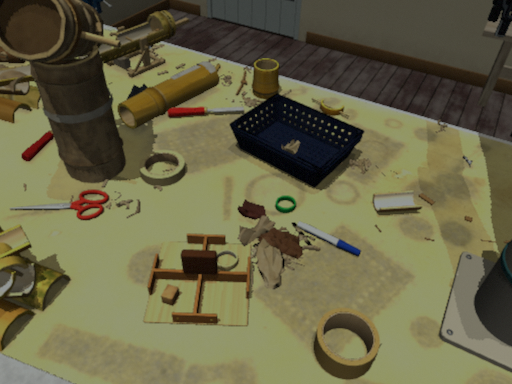

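The top view shows the tray near (167,200), with the ring at (193,206) and the block at (145,189). The basket is near (344,189). I'll enlarge both views.

Run:
```python
import cv2
import numpy as np
a=cv2.imread("pics/top1.png")[145:250,115:225]
b=cv2.imread("pics/top1.png")[125:255,290:398]
c=cv2.imread("pics/side1.png")[225:330,140:260]
f=lambda i,k:cv2.convertScaleAbs(cv2.resize(i,None,fx=k,fy=k,interpolation=cv2.INTER_CUBIC),alpha=1.4)
cv2.imwrite("pics/a.png",f(a,5));cv2.imwrite("pics/b.png",f(b,4));cv2.imwrite("pics/c.png",f(c,5))
```

```text
(no output)
```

View pics/a.png

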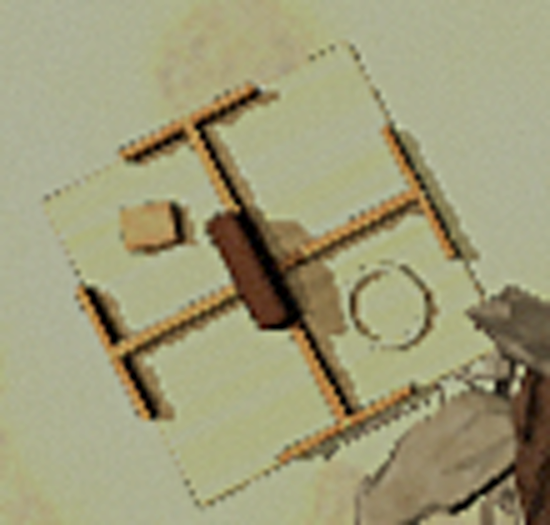

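View pics/b.png

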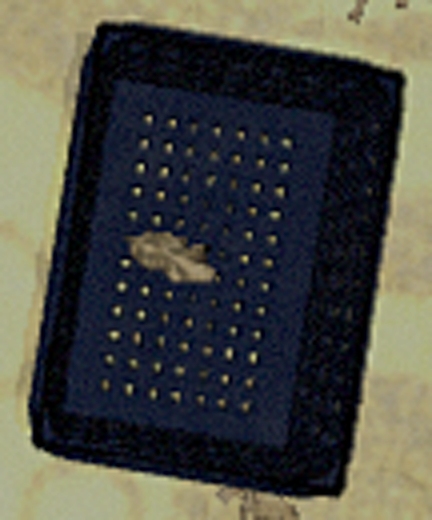

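View pics/c.png

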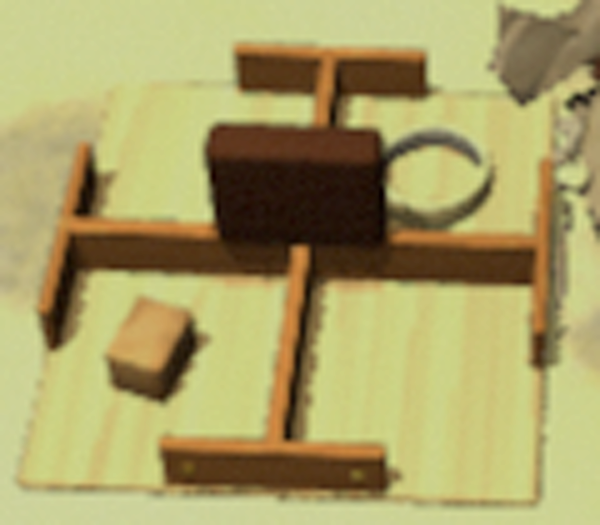

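The ring is in the right-hand compartment, diagonally opposite the block. Crop readings: tray floor corners at (345,42), (43,200) and (203,507), and handle top centre at (253,268).

```bash
cat > h.py <<'E'
import numpy as np
from cell import *
def w(d,u,v,z):
    r=d["R"].T@np.linalg.solve(d["mtx"],[u,v,1]);c=-d["R"].T@d["t"];return c+r*(z-c[2])/r[2]
def proj(d,X):
    p=d["mtx"]@(d["R"]@X+d["t"]);return p[:2]/p[2]
E
python3 - <<'E'
from h import *
np.set_printoptions(precision=1,suppress=True)
t=get_image("top");s=get_image("side")
a=lambda u,v,z:w(t,115+u/5-.4,145+v/5-.4,z)
b=lambda u,v,z:w(t,290+u/4-.4,125+v/4-.4,z)
c=lambda u,v,z:w(s,140+u/5-.4,225+v/5-.4,z)
C=[a(345,42,5),a(43,200,5),a(203,507,5)];print("corners",C,(C[0]+C[2])/2)
for p,q in((C[0],C[1]),(C[1],C[2])):print(np.linalg.norm(p-q),np.degrees(np.arctan2(*(q-p)[1::-1])))
h0,h1=a(225,215,82),a(273,325,82);print("handle",a(250,270,82),h0,h1,c(295,142,82))
print("side corners",c(22,487,5),c(540,500,5),c(110,85,5))
print("ring",a(392,306,11),"block",a(150,225,24))
R=[b(*p,74) for p in((98,22),(405,72),(340,495),(32,450))];print("rim",R,np.mean(R,0))
F=[b(*p,4) for p in((115,82),(333,112),(285,445),(68,412))];print("floor",F,np.mean(F,0))
E
```

```text
corners [array([617.5, 170.1,   5. ]), array([538.1, 321.5,   5. ]), array([383.8, 240.3,   5. ])] [500.7 205.2   5. ]
170.9801276917294 117.68609413266718
174.31731242628518 -152.22683882184688
handle [500.7 203.2  82. ] [526.6 215.1  82. ] [474.8 192.3  82. ] [499.9 207.5  82. ]
side corners [534.4 324.1   5. ] [383.8 242.1   5. ] [617.7 172.8   5. ]
ring [483.8 145.4  11. ] block [524.4 263.4  24. ]
rim [array([ 663.4, -151.9,   74. ]), array([ 632.7, -336.4,   74. ]), array([ 380.4, -292.4,   74. ]), array([ 408.1, -109.7,   74. ])] [ 521.1 -222.6   74. ]
floor [array([ 636.7, -172.3,    4. ]), array([ 617.1, -311.6,    4. ]), array([ 405.7, -277.2,    4. ]), array([ 427.3, -140. ,    4. ])] [ 521.7 -225.3    4. ]
```

```bash
cat >> h.py <<'E'
from scipy.spatial.transform import Rotation as Ro
def rows(*targets):
    """targets (xyz, Rotation) -> shift cm and turn from the present pose in tool axes"""
    s=read_state();r0=Ro.from_euler('xyz',s["tool_rot"])
    for x,r in targets:
        print((r0.inv().apply(np.array(x)-s["eef_pos"])/10).round(2),(r0.inv()*r).as_rotvec().round(3),
          "dist",np.linalg.norm(x-s["eef_pos"]).round())
def tool(yaw,tilt=0,d=252.5):
    """tool down at yaw (deg), then tipped by tilt (deg) toward azimuth d"""
    a=np.radians(d);ax=np.array([-np.sin(a),np.cos(a),0])
    return Ro.from_rotvec(np.radians(tilt)*ax)*Ro.from_euler('xyz',[np.pi,0,np.radians(yaw)])
E
python3 - <<'E'
from h import *
rows(([560,-150,230],tool(28)),([500,205,200],tool(28)))
E
```

```text
[ 48.85 -33.75   0.11] [-0.001 -0.    -0.182] dist 594.0
[ 53.85 -69.4    3.16] [-0.001 -0.    -0.182] dist 879.0
```

>>> send_rows(series=[{"dx":4.1,"dy":-2.8,"az":-0.02,"hand":0},{"dx":8.2,"dy":-5.6,"az":-0.04,"hand":0},{"dx":12.3,"dy":-8.4,"az":-0.06,"hand":0},{"dx":16.4,"dy":-11.3,"az":-0.08,"hand":0},{"dx":20.5,"dy":-14.1,"az":-0.1,"hand":0},{"dx":24.6,"dy":-17,"az":-0.12,"hand":0},{"dx":28.7,"dy":-19.8,"az":-0.14,"hand":0},{"dx":32.8,"dy":-22.6,"az":-0.16,"hand":0},{"dx":36.9,"dy":-25.5,"az":-0.182,"hand":0},{"dx":41,"dy":-28.3,"az":-0.182,"hand":0}])

```text
invalid input at $.series[0]: expected keys ax, ay, az, dx, dy, dz, hand
```

Run:
```python
from h import *
rows(([560,-130,230],tool(28)),([500,205,200],tool(28)));print(read_state()["qpos"])
```

```text
[ 49.45 -35.66   0.12] [-0.001 -0.    -0.182] dist 610.0
[ 53.85 -69.4    3.16] [-0.001 -0.    -0.182] dist 879.0
[ 1.19818877  0.62905346  0.03844372  1.51798226 -0.02701554  0.99631191
 -0.02001153]
```

>>> send_rows(series=[{"ax":0,"ay":0,"dz":0,"dx":4.0,"dy":-2.9,"az":-0.02,"hand":0},{"ax":0,"ay":0,"dz":0,"dx":8.0,"dy":-5.8,"az":-0.04,"hand":0},{"ax":0,"ay":0,"dz":0,"dx":12,"dy":-8.7,"az":-0.06,"hand":0},{"ax":0,"ay":0,"dz":0,"dx":16,"dy":-11.5,"az":-0.08,"hand":0},{"ax":0,"ay":0,"dz":0,"dx":20,"dy":-14.4,"az":-0.1,"hand":0},{"ax":0,"ay":0,"dz":0,"dx":24,"dy":-17.3,"az":-0.12,"hand":0},{"ax":0,"ay":0,"dz":0,"dx":28,"dy":-20.2,"az":-0.14,"hand":0},{"ax":0,"ay":0,"dz":0,"dx":32,"dy":-23.1,"az":-0.16,"hand":0},{"ax":0,"ay":0,"dz":0,"dx":36,"dy":-26,"az":-0.182,"hand":0},{"ax":0,"ay":0,"dz":0,"dx":40,"dy":-28.8,"az":-0.182,"hand":0}])

```text
clock: 1.2
eef_pos: [491.5, -222.5, 231.4]
tool_rot: [3.141, -0.0, 0.489]
force: [0.2, -1.0, 0.5]
width: 85.3
gripper_force: 0.0
```

Run:
```python
from h import *
s=read_state();print(s["eef_pos"],s["tool_rot"],s["qpos"])
rows(([560,-130,230],tool(28)),([500,205,200],tool(28)))
```

```text
[ 491.53863423 -222.48208158  231.42813654] [ 3.14148791e+00 -1.13962770e-04  4.89257004e-01] [ 0.39860589  0.46937808 -0.03725992  1.82622861  0.02248176  0.84623759
 -0.73106668]
[10.39 -4.95  0.14] [ 0.    -0.     0.001] dist 115.0
[ 20.84 -37.34   3.14] [ 0.    -0.     0.001] dist 429.0
```

>>> send_rows(series=[{"ax":0,"ay":0,"az":0,"dx":2.6,"dy":-3.5,"dz":0,"hand":0},{"ax":0,"ay":0,"az":0,"dx":5.2,"dy":-7,"dz":0,"hand":0},{"ax":0,"ay":0,"az":0,"dx":7.5,"dy":-11,"dz":0,"hand":0},{"ax":0,"ay":0,"az":0,"dx":9.7,"dy":-15,"dz":0.3,"hand":0},{"ax":0,"ay":0,"az":0,"dx":12,"dy":-19,"dz":0.8,"hand":0},{"ax":0,"ay":0,"az":0,"dx":14.2,"dy":-23,"dz":1.3,"hand":0},{"ax":0,"ay":0,"az":0,"dx":16.3,"dy":-27,"dz":1.8,"hand":0},{"ax":0,"ay":0,"az":0,"dx":18.2,"dy":-31,"dz":2.3,"hand":0},{"ax":0,"ay":0,"az":0,"dx":19.8,"dy":-34.8,"dz":2.8,"hand":0},{"ax":0,"ay":0,"az":0,"dx":20.84,"dy":-37.3,"dz":3.1,"hand":0}])

```text
clock: 2.2
eef_pos: [498.5, 206.7, 199.9]
tool_rot: [-3.14, -0.0, 0.492]
force: [0.3, -0.4, 0.2]
width: 85.4
gripper_force: 0.0
```

Run:
```python
from h import *
import cv2
s=read_state();print(s["eef_pos"],s["tool_rot"],s["qpos"])
d=get_image("wrist");im=d["pixels"][:,:,::-1].copy()
c,sn=np.cos(np.radians(28)),np.sin(np.radians(28))
for x,y,z in((30,8,82),(-30,8,82),(30,-8,82),(-30,-8,82),(87,87,5),(87,-87,5),(-87,87,5),(-87,-87,5)):
    u=proj(d,np.array([500.5+c*x-sn*y,205.5+sn*x+c*y,z]));print(u.round());cv2.circle(im,tuple(int(i) for i in u),3,(0,0,255),1)
cv2.imwrite("pics/w1.png",im)
rows(([500.5,205.5,40],tool(28)))
```

```text
[498.53121766 206.70483776 199.89626162] [-3.14011986e+00 -1.33550564e-04  4.92463554e-01] [-0.39923371  0.51043527 -0.06601635  1.86029208  0.04409183  0.77219928
 -1.56678155]
[253. 142.]
[253. 215.]
[274. 142.]
[272. 215.]
[170.  68.]
[356.  69.]
[182. 238.]
[342. 238.]
[-0.06  0.75 15.96] [-0.005 -0.001  0.009] dist 160.0
```

View pics/w1.png

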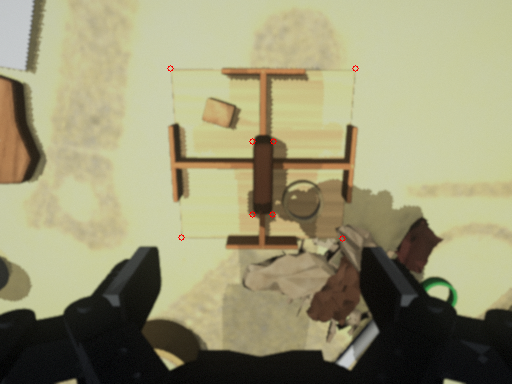

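The tray model fits the wrist view: the corners and the handle at (262,175) line up within a few pixels. I'll go down now.

Run:
```python
from h import *
rows(([501,206,40],tool(28)))
```

```text
[1.000e-02 7.300e-01 1.596e+01] [-0.005 -0.001  0.009] dist 160.0
```

Run:
```python
from h import *
s=read_state();print(s["eef_pos"],s["tool_rot"],s["qd"].round(3))
```

```text
[497.64076416 211.56689663 199.64106377] [-3.13679160e+00 -1.50422865e-03  4.97351292e-01] [ 0.047 -0.017  0.002  0.022 -0.002  0.003  0.093]
```

>>> send_rows(series=[{"ax":0,"ay":0,"az":0,"dx":0,"dy":0,"dz":1,"hand":0},{"ax":0,"ay":0,"az":0,"dx":0,"dy":0,"dz":2,"hand":0},{"ax":0,"ay":0,"az":0,"dx":0,"dy":0,"dz":2,"hand":0},{"ax":0,"ay":0,"az":0,"dx":0,"dy":0,"dz":2,"hand":0}])

```text
clock: 2.65
eef_pos: [499.6, 201.2, 179.9]
tool_rot: [3.141, 0.001, 0.486]
force: [0.2, 0.1, -0.0]
width: 85.3
gripper_force: 0.0
```

Run:
```python
from h import *
s=read_state();print(s["eef_pos"],s["tool_rot"],s["qd"].round(3))
rows(([501,206,40],tool(28)))
```

```text
[499.62962372 201.17905499 179.87233223] [3.14106724e+00 1.26993271e-03 4.86304729e-01] [-0.003 -0.011 -0.007 -0.016 -0.002  0.003 -0.001]
[ 0.36 -0.37 13.99] [ 0.001  0.001 -0.002] dist 140.0
```

>>> send_rows(series=[{"ax":0,"ay":0,"az":0,"dx":0.1,"dy":-0.1,"dz":2,"hand":0},{"ax":0,"ay":0,"az":0,"dx":0.2,"dy":-0.2,"dz":4,"hand":0},{"ax":0,"ay":0,"az":0,"dx":0.3,"dy":-0.3,"dz":6,"hand":0},{"ax":0,"ay":0,"az":0,"dx":0.35,"dy":-0.35,"dz":7,"hand":0},{"ax":0,"ay":0,"az":0,"dx":0.35,"dy":-0.35,"dz":7,"hand":0},{"ax":0,"ay":0,"az":0,"dx":0.35,"dy":-0.35,"dz":7,"hand":0}])

```text
clock: 3.25
eef_pos: [501.5, 207.4, 110.9]
tool_rot: [3.141, -0.001, 0.488]
force: [0.6, -0.5, 0.6]
width: 85.3
gripper_force: 0.0
```

Run:
```python
from h import *
s=read_state();print(s["eef_pos"],s["tool_rot"],s["qd"].round(3))
rows(([501,206,40],tool(28)))
```

```text
[501.52247665 207.3607946  110.88215669] [ 3.14141185e+00 -7.57907267e-04  4.88042091e-01] [-0.003 -0.012 -0.001 -0.005 -0.001 -0.002 -0.   ]
[-0.12  0.09  7.09] [ 0.    -0.001 -0.001] dist 71.0
```

>>> send_rows(series=[{"ax":0,"ay":0,"az":0,"dx":0,"dy":0.05,"dz":2,"hand":0},{"ax":0,"ay":0,"az":0,"dx":0,"dy":0.1,"dz":4,"hand":0},{"ax":0,"ay":0,"az":0,"dx":0,"dy":0.1,"dz":5.5,"hand":0},{"ax":0,"ay":0,"az":0,"dx":0,"dy":0.1,"dz":6.5,"hand":0},{"ax":0,"ay":0,"az":0,"dx":0,"dy":0.1,"dz":7,"hand":0},{"ax":0,"ay":0,"az":0,"dx":0,"dy":0.1,"dz":7,"hand":0},{"ax":0,"ay":0,"az":0,"dx":0,"dy":0.1,"dz":7,"hand":0}])

```text
clock: 3.95
eef_pos: [502.0, 206.9, 41.0]
tool_rot: [3.141, -0.001, 0.489]
force: [-0.7, 0.2, -0.2]
width: 85.0
gripper_force: 0.0
```

>>> send_rows(series=[{"ax":0,"ay":0,"az":0,"dx":0,"dy":0,"dz":0,"hand":0.3},{"ax":0,"ay":0,"az":0,"dx":0,"dy":0,"dz":0,"hand":0.5},{"ax":0,"ay":0,"az":0,"dx":0,"dy":0,"dz":0,"hand":0.65},{"ax":0,"ay":0,"az":0,"dx":0,"dy":0,"dz":0,"hand":0.75},{"ax":0,"ay":0,"az":0,"dx":0,"dy":0,"dz":0,"hand":0.85},{"ax":0,"ay":0,"az":0,"dx":0,"dy":0,"dz":0,"hand":1},{"ax":0,"ay":0,"az":0,"dx":0,"dy":0,"dz":0,"hand":1},{"ax":0,"ay":0,"az":0,"dx":0,"dy":0,"dz":0,"hand":1}])

```text
clock: 4.75
eef_pos: [501.7, 206.8, 40.6]
tool_rot: [3.141, -0.0, 0.489]
force: [-1.0, -0.3, 4.6]
width: 15.2
gripper_force: 59.1
```

Run:
```python
from h import *
s=read_state();print(s)
```

```text
{'clock': 4.75, 'qpos': array([-0.41522126,  0.76397404, -0.0420868 ,  1.95939575,  0.07177737,
        0.4191497 , -1.59327549]), 'qd': array([ 0.00066844,  0.00133139,  0.00042795, -0.00012516, -0.00126432,
       -0.00094158, -0.00126355]), 'tau': array([-1.13228315e-01, -5.07914293e+01,  7.83477724e-02, -9.02011871e+00,
       -5.12322789e-03, -1.54759367e-01,  1.53804361e-02]), 'eef_pos': array([501.67096879, 206.76168673,  40.57170238]), 'tool_rot': array([ 3.14149206e+00, -4.69233047e-04,  4.88710100e-01]), 'force': array([-0.99432052, -0.34615202,  4.58892678]), 'torque': array([-0.11952911,  0.08532267,  0.01441362]), 'gripper_force': 59.10694241523743, 'width': 15.184966418575609}
```

>>> send_rows(series=[{"ax":0,"ay":0,"az":0,"dx":0,"dy":0,"dz":-0.3,"hand":1},{"ax":0,"ay":0,"az":0,"dx":0,"dy":0,"dz":-0.9,"hand":1},{"ax":0,"ay":0,"az":0,"dx":0,"dy":0,"dz":-1.9,"hand":1},{"ax":0,"ay":0,"az":0,"dx":0,"dy":0,"dz":-3.3,"hand":1},{"ax":0,"ay":0,"az":0,"dx":0,"dy":0,"dz":-5,"hand":1},{"ax":0,"ay":0,"az":0,"dx":0,"dy":0,"dz":-7,"hand":1},{"ax":0,"ay":0,"az":0,"dx":0,"dy":0,"dz":-9,"hand":1},{"ax":0,"ay":0,"az":0,"dx":0,"dy":0,"dz":-10.8,"hand":1},{"ax":0,"ay":0,"az":0,"dx":0,"dy":0,"dz":-12.2,"hand":1},{"ax":0,"ay":0,"az":0,"dx":0,"dy":0,"dz":-13,"hand":1}])

```text
clock: 5.75
eef_pos: [502.1, 207.0, 172.6]
tool_rot: [3.141, -0.003, 0.489]
force: [-0.2, 0.9, -2.3]
width: 15.3
gripper_force: 58.5
```

>>> send_rows(series=[{"ax":0,"ay":0,"az":0,"dx":0,"dy":0,"dz":0,"hand":1},{"ax":0,"ay":0,"az":0,"dx":0,"dy":0,"dz":0,"hand":1}])

```text
clock: 5.95
eef_pos: [501.2, 206.5, 170.3]
tool_rot: [3.142, 0.0, 0.489]
force: [0.7, 0.4, -2.1]
width: 15.4
gripper_force: 58.5
```

Run:
```python
from h import *
import cv2
s=read_state();print(s["eef_pos"],s["tool_rot"],s["width"],s["force"],s["qpos"])
rows(([554,-114,169],tool(28)))
cv2.imwrite("pics/w2.png",get_image("wrist")["pixels"][:,:,::-1])
```

```text
[501.1782305  206.54275852 170.29630056] [3.14156506e+00 2.92035967e-04 4.88728032e-01] 15.395426567961625 [ 0.66129358  0.43603168 -2.11000458] [-0.40104615  0.55449673 -0.06201127  1.88264873  0.05035782  0.70622532
 -1.57418924]
[-10.39  30.78   0.13] [0. 0. 0.] dist 325.0
```

View pics/w2.png

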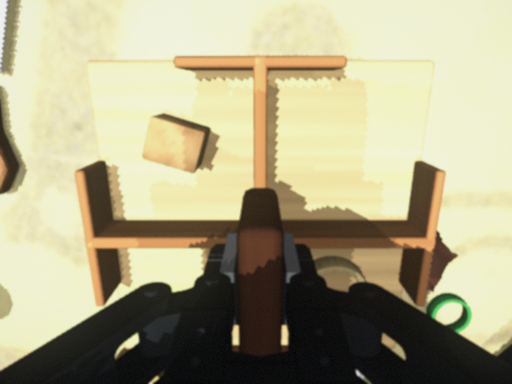

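The tray is up and level, with the block at (178,143) and the ring by the handle at (340,268). Now a smooth transfer to the basket.

>>> send_rows(series=[{"ax":0,"ay":0,"az":0,"dx":-0.06,"dy":0.18,"dz":0,"hand":1},{"ax":0,"ay":0,"az":0,"dx":-0.25,"dy":0.74,"dz":0,"hand":1},{"ax":0,"ay":0,"az":0,"dx":-0.56,"dy":1.66,"dz":0,"hand":1},{"ax":0,"ay":0,"az":0,"dx":-0.99,"dy":2.93,"dz":0,"hand":1},{"ax":0,"ay":0,"az":0,"dx":-1.52,"dy":4.5,"dz":0,"hand":1},{"ax":0,"ay":0,"az":0,"dx":-2.14,"dy":6.34,"dz":0,"hand":1},{"ax":0,"ay":0,"az":0,"dx":-2.84,"dy":8.41,"dz":0,"hand":1},{"ax":0,"ay":0,"az":0,"dx":-3.59,"dy":10.63,"dz":0,"hand":1},{"ax":0,"ay":0,"az":0,"dx":-4.39,"dy":13.0,"dz":0,"hand":1},{"ax":0,"ay":0,"az":0,"dx":-5.2,"dy":15.4,"dz":0,"hand":1}])

```text
clock: 7.0
eef_pos: [527.8, 43.9, 170.3]
tool_rot: [3.141, 0.0, 0.488]
force: [0.6, -0.4, -1.2]
width: 15.4
gripper_force: 58.5
```

>>> send_rows(series=[{"ax":0,"ay":0,"az":0,"dx":-0.81,"dy":2.4,"dz":0,"hand":1},{"ax":0,"ay":0,"az":0,"dx":-1.61,"dy":4.77,"dz":0,"hand":1},{"ax":0,"ay":0,"az":0,"dx":-2.36,"dy":6.99,"dz":0,"hand":1},{"ax":0,"ay":0,"az":0,"dx":-3.06,"dy":9.06,"dz":0,"hand":1},{"ax":0,"ay":0,"az":0,"dx":-3.68,"dy":10.9,"dz":0,"hand":1},{"ax":0,"ay":0,"az":0,"dx":-4.21,"dy":12.47,"dz":0,"hand":1},{"ax":0,"ay":0,"az":0,"dx":-4.64,"dy":13.74,"dz":0,"hand":1},{"ax":0,"ay":0,"az":0,"dx":-4.95,"dy":14.66,"dz":0,"hand":1},{"ax":0,"ay":0,"az":0,"dx":-5.14,"dy":15.2,"dz":0,"hand":1},{"ax":0,"ay":0,"az":0,"dx":-5.2,"dy":15.4,"dz":0,"hand":1}])

```text
clock: 8.0
eef_pos: [554.3, -114.3, 170.3]
tool_rot: [-3.141, 0.0, 0.489]
force: [0.9, -1.2, -2.3]
width: 15.3
gripper_force: 58.5
```

>>> send_rows(series=[{"ax":0,"ay":0,"az":0,"dx":0,"dy":0,"dz":0,"hand":1},{"ax":0,"ay":0,"az":0,"dx":0,"dy":0,"dz":0,"hand":1},{"ax":0,"ay":0,"az":0,"dx":0,"dy":0,"dz":0,"hand":1}])

```text
clock: 8.3
eef_pos: [554.3, -113.2, 170.3]
tool_rot: [-3.141, -0.0, 0.49]
force: [-0.1, -0.8, -3.2]
width: 15.1
gripper_force: 58.5
```

Run:
```python
from h import *
import cv2
s=read_state();print(s["eef_pos"],s["tool_rot"],s["width"],s["force"],s["qpos"])
c=np.array([521,-224]);d=np.array([-.292,-.956])
def pose(tilt,back,z):
    r=tool(28,tilt,253);H=np.r_[c-back*d,z];return H+r.apply([0,0,21]),r
for k in range(1,11):
    tl=4.8*k; rows(pose(tl,115-40*(k/10)**1,190))
cv2.imwrite("pics/s2.png",get_image("side")["pixels"][:,:,::-1])
```

```text
[ 554.3091749  -113.17784361  170.34180743] [-3.14128683e+00 -1.94499813e-04  4.90060672e-01] 15.138032807895595 [-0.09619736 -0.7551704  -3.16653703] [ 0.20952811  0.58399106 -0.08770678  1.81841897  0.07097561  0.74223008
 -0.99678316]
[-0.18  0.25  0.13] [0.059 0.059 0.001] dist 3.0
[-0.34  0.41  0.1 ] [0.118 0.118 0.001] dist 5.0
[-0.5   0.57  0.07] [0.177 0.178 0.001] dist 8.0
[-0.66  0.73  0.02] [0.236 0.237 0.001] dist 10.0
[-0.83  0.9  -0.05] [0.296 0.296 0.001] dist 12.0
[-1.    1.07 -0.13] [0.355 0.355 0.001] dist 15.0
[-1.18  1.25 -0.22] [0.414 0.415 0.001] dist 17.0
[-1.36  1.43 -0.32] [0.473 0.474 0.001] dist 20.0
[-1.55  1.62 -0.44] [0.532 0.533 0.001] dist 23.0
[-1.74  1.81 -0.56] [0.592 0.593 0.001] dist 26.0
```

View pics/s2.png

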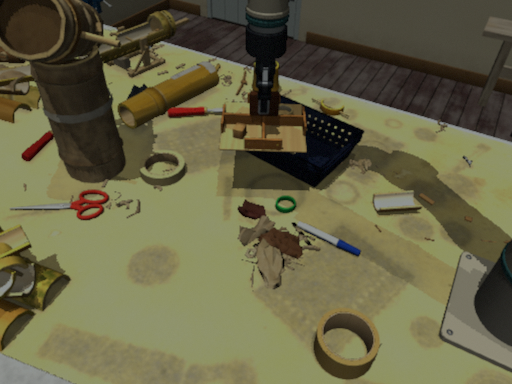

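The tray is level at the basket's near edge, with the open corner over the basket. Tilting slowly now.

>>> send_rows(series=[{"ax":0.02,"ay":0.02,"az":0,"dx":-0.06,"dy":0.08,"dz":0.05,"hand":1},{"ax":0.05,"ay":0.05,"az":0,"dx":-0.15,"dy":0.2,"dz":0.1,"hand":1},{"ax":0.08,"ay":0.08,"az":0,"dx":-0.24,"dy":0.3,"dz":0.1,"hand":1},{"ax":0.11,"ay":0.11,"az":0,"dx":-0.32,"dy":0.39,"dz":0.1,"hand":1},{"ax":0.14,"ay":0.14,"az":0,"dx":-0.4,"dy":0.47,"dz":0.09,"hand":1},{"ax":0.17,"ay":0.17,"az":0,"dx":-0.48,"dy":0.55,"dz":0.07,"hand":1},{"ax":0.2,"ay":0.2,"az":0,"dx":-0.56,"dy":0.63,"dz":0.05,"hand":1},{"ax":0.23,"ay":0.23,"az":0,"dx":-0.65,"dy":0.72,"dz":0.02,"hand":1},{"ax":0.26,"ay":0.26,"az":0,"dx":-0.73,"dy":0.8,"dz":-0.01,"hand":1},{"ax":0.296,"ay":0.296,"az":0,"dx":-0.83,"dy":0.9,"dz":-0.05,"hand":1}])

```text
clock: 9.35
eef_pos: [551.3, -125.7, 171.1]
tool_rot: [-2.836, -0.293, 0.445]
force: [0.3, -0.4, -2.1]
width: 15.3
gripper_force: 58.6
```

Run:
```python
from h import *
s=read_state();print(s["eef_pos"],s["tool_rot"],s["width"],s["force"],s["qpos"])
c=np.array([521,-224]);d=np.array([-.292,-.956])
def pose(tilt,back,z):
    r=tool(28,tilt,253);H=np.r_[c-back*d,z];return H+r.apply([0,0,21]),r
for k in range(6,10):
    tl=4.8*k; rows(pose(tl,115-40*(k/10)**1,190))
```

```text
[ 551.33146939 -125.66145736  171.08894498] [-2.8363513  -0.29306804  0.44457098] 15.280694330475837 [ 0.32651771 -0.37291635 -2.07113705] [ 0.69284283  0.66381429 -0.41785357  1.81595079 -0.24712615  0.7446741
 -0.54205948]
[-0.12  0.08 -0.12] [0.059 0.058 0.001] dist 2.0
[-0.26  0.22 -0.31] [0.118 0.118 0.001] dist 5.0
[-0.39  0.35 -0.51] [0.177 0.177 0.001] dist 7.0
[-0.53  0.49 -0.72] [0.236 0.236 0.001] dist 10.0
```

>>> send_rows(series=[{"ax":0.03,"ay":0.03,"az":0,"dx":-0.06,"dy":0.04,"dz":-0.06,"hand":1},{"ax":0.06,"ay":0.06,"az":0,"dx":-0.12,"dy":0.08,"dz":-0.12,"hand":1},{"ax":0.09,"ay":0.09,"az":0,"dx":-0.19,"dy":0.15,"dz":-0.22,"hand":1},{"ax":0.12,"ay":0.12,"az":0,"dx":-0.26,"dy":0.22,"dz":-0.31,"hand":1},{"ax":0.15,"ay":0.15,"az":0,"dx":-0.33,"dy":0.29,"dz":-0.41,"hand":1},{"ax":0.177,"ay":0.177,"az":0,"dx":-0.39,"dy":0.35,"dz":-0.51,"hand":1},{"ax":0.205,"ay":0.205,"az":0,"dx":-0.46,"dy":0.42,"dz":-0.62,"hand":1},{"ax":0.22,"ay":0.22,"az":0,"dx":-0.5,"dy":0.46,"dz":-0.68,"hand":1},{"ax":0.22,"ay":0.22,"az":0,"dx":-0.5,"dy":0.46,"dz":-0.68,"hand":1},{"ax":0.22,"ay":0.22,"az":0,"dx":-0.5,"dy":0.46,"dz":-0.68,"hand":1}])

```text
clock: 10.35
eef_pos: [548.4, -134.1, 174.3]
tool_rot: [-2.577, -0.491, 0.344]
force: [-0.1, -0.4, -1.9]
width: 15.5
gripper_force: 58.7
```

Run:
```python
from h import *
import cv2
s=read_state();print(s["eef_pos"],s["tool_rot"],s["width"],s["force"],s["qpos"])
a=get_image("side")["pixels"][80:230,200:380,::-1];b=get_image("wrist")["pixels"][:,:,::-1]
f=lambda i:cv2.resize(i,(400,333))
cv2.imwrite("pics/p3.png",np.hstack([f(a),f(b)]))
```

```text
[ 548.35336357 -134.12310514  174.34214992] [-2.57747161 -0.49102679  0.34407811] 15.505371440034873 [-0.12929249 -0.44988419 -1.87483235] [ 0.95461635  0.8143731  -0.59765663  1.77422728 -0.39734653  0.84179774
 -0.30215348]
```

View pics/p3.png

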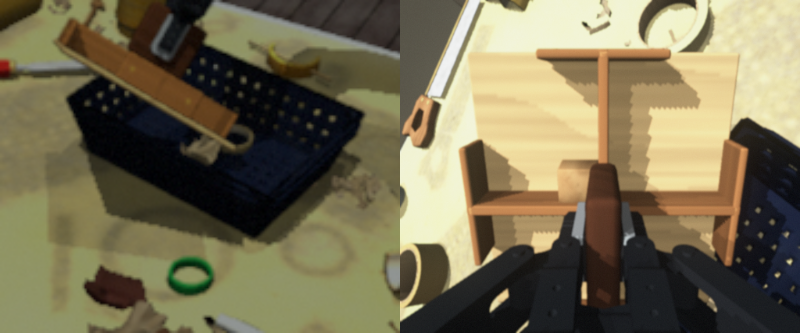

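The block rests against the dividers at (580,180) in the right panel. The ring shows at (238,138) in the left panel, past the tray's lip. I'll work out where it lies.

Run:
```python
from h import *
d=get_image("side")
for z in(10,40,70,100):print(z,w(d,307,142,z).round())
s=read_state();r=Ro.from_euler('xyz',s["tool_rot"]);H=s["eef_pos"]+r.apply([0,0,-21])
t=H+r.apply([-87,87,57]);print("tip",t.round(),proj(d,t))
c=np.array([521,-224]);dd=np.array([-.292,-.956])
R=tool(28,42,253)
rows((s["eef_pos"]+np.array([0,0,50]),r))
```

```text
10 [ 506. -264.   10.]
40 [ 492. -225.   40.]
70 [ 478. -187.   70.]
100 [ 464. -148.  100.]
tip [ 529. -199.   66.] [288.8572875 133.977242 ]
[ 2.36 -2.35 -3.73] [0. 0. 0.] dist 50.0
```

>>> send_rows(series=[{"ax":0,"ay":0,"az":0,"dx":0.2,"dy":-0.2,"dz":-0.3,"hand":1},{"ax":0,"ay":0,"az":0,"dx":0.6,"dy":-0.6,"dz":-1,"hand":1},{"ax":0,"ay":0,"az":0,"dx":1.2,"dy":-1.2,"dz":-1.9,"hand":1},{"ax":0,"ay":0,"az":0,"dx":1.8,"dy":-1.8,"dz":-2.8,"hand":1},{"ax":0,"ay":0,"az":0,"dx":2.2,"dy":-2.2,"dz":-3.5,"hand":1},{"ax":0,"ay":0,"az":0,"dx":2.4,"dy":-2.4,"dz":-3.7,"hand":1},{"ax":0,"ay":0,"az":0,"dx":2.4,"dy":-2.4,"dz":-3.7,"hand":1}])

```text
clock: 11.2
eef_pos: [548.7, -133.8, 225.2]
tool_rot: [-2.579, -0.492, 0.345]
force: [-0.3, 0.5, -1.5]
width: 15.5
gripper_force: 58.7
```

Run:
```python
from h import *
import cv2
a=get_image("side")["pixels"][80:230,200:380,::-1]
cv2.imwrite("pics/p4.png",cv2.resize(a,(720,600)))
s=read_state();print(s["eef_pos"],s["force"])
for tl,b,z in((30,95,235),(20,105,230),(10,115,225),(0,125,220)):
    r=tool(28,tl,253);rows((np.r_[np.array([521,-224])-b*np.array([-.292,-.956]),z]+r.apply([0,0,21]),r))
```

```text
[ 548.35157131 -133.79944068  224.59154601] [-0.32100966 -0.03373295 -2.37564097]
[ 0.24 -0.21  1.33] [-0.145 -0.146  0.   ] dist 14.0
[ 0.28 -0.25  2.26] [-0.269 -0.269  0.   ] dist 23.0
[ 0.34 -0.32  3.13] [-0.392 -0.392  0.   ] dist 32.0
[ 0.43 -0.4   3.95] [-0.516 -0.516  0.   ] dist 40.0
```

View pics/p4.png

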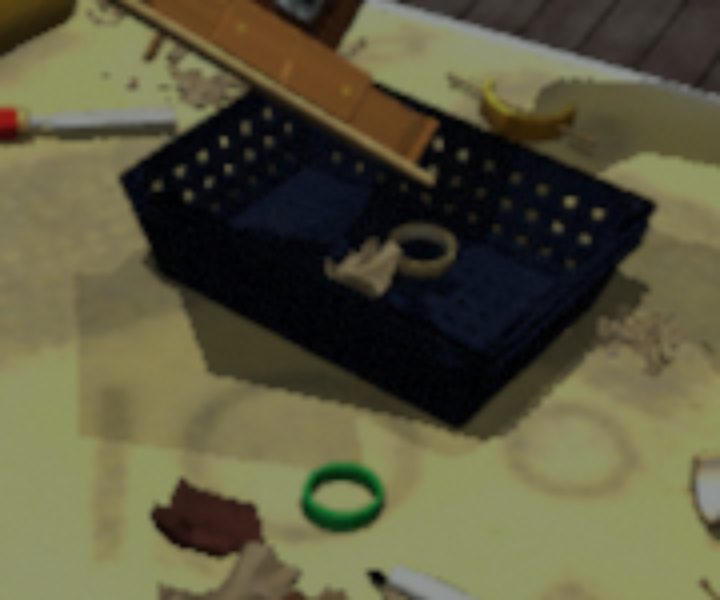

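The ring lies in the basket on its floor, at (420,250). Now I'll level the tray.

>>> send_rows(series=[{"ax":-0.03,"ay":-0.03,"az":0,"dx":0.05,"dy":-0.05,"dz":0.2,"hand":1},{"ax":-0.08,"ay":-0.08,"az":0,"dx":0.14,"dy":-0.12,"dz":0.7,"hand":1},{"ax":-0.145,"ay":-0.145,"az":0,"dx":0.24,"dy":-0.21,"dz":1.33,"hand":1},{"ax":-0.207,"ay":-0.207,"az":0,"dx":0.26,"dy":-0.23,"dz":1.8,"hand":1},{"ax":-0.269,"ay":-0.269,"az":0,"dx":0.28,"dy":-0.25,"dz":2.26,"hand":1},{"ax":-0.33,"ay":-0.33,"az":0,"dx":0.31,"dy":-0.28,"dz":2.7,"hand":1},{"ax":-0.392,"ay":-0.392,"az":0,"dx":0.34,"dy":-0.32,"dz":3.13,"hand":1},{"ax":-0.45,"ay":-0.45,"az":0,"dx":0.38,"dy":-0.36,"dz":3.5,"hand":1},{"ax":-0.495,"ay":-0.495,"az":0,"dx":0.42,"dy":-0.39,"dz":3.8,"hand":1},{"ax":-0.516,"ay":-0.516,"az":0,"dx":0.43,"dy":-0.4,"dz":3.95,"hand":1}])

```text
clock: 12.25
eef_pos: [558.0, -100.7, 199.2]
tool_rot: [3.141, 0.0, 0.493]
force: [-0.7, 0.8, -1.9]
width: 15.3
gripper_force: 58.7
```

>>> send_rows(series=[{"ax":0,"ay":0,"az":0,"dx":0,"dy":0,"dz":0,"hand":1},{"ax":0,"ay":0,"az":0,"dx":0,"dy":0,"dz":0,"hand":1},{"ax":0,"ay":0,"az":0,"dx":0,"dy":0,"dz":0,"hand":1}])

```text
clock: 12.55
eef_pos: [557.3, -105.1, 198.9]
tool_rot: [-3.141, 0.0, 0.487]
force: [0.2, -0.1, -1.7]
width: 14.9
gripper_force: 58.8
```

Run:
```python
from h import *
s=read_state();print(s["eef_pos"],s["tool_rot"],s["width"],s["force"])
rows(([501.5,211,200],tool(28)))
```

```text
[ 557.26846952 -105.14756641  198.92366648] [-3.14136578e+00  9.21304773e-05  4.87436901e-01] 14.942209990894275 [ 0.20022287 -0.07173174 -1.68392244]
[  9.88 -30.54  -0.1 ] [-0.     0.    -0.001] dist 321.0
```

>>> send_rows(series=[{"ax":0,"ay":0,"az":0,"dx":0.06,"dy":-0.18,"dz":0,"hand":1},{"ax":0,"ay":0,"az":0,"dx":0.24,"dy":-0.74,"dz":0,"hand":1},{"ax":0,"ay":0,"az":0,"dx":0.53,"dy":-1.65,"dz":0,"hand":1},{"ax":0,"ay":0,"az":0,"dx":0.94,"dy":-2.9,"dz":0,"hand":1},{"ax":0,"ay":0,"az":0,"dx":1.44,"dy":-4.46,"dz":0,"hand":1},{"ax":0,"ay":0,"az":0,"dx":2.03,"dy":-6.29,"dz":0,"hand":1},{"ax":0,"ay":0,"az":0,"dx":2.7,"dy":-8.34,"dz":0,"hand":1},{"ax":0,"ay":0,"az":0,"dx":3.41,"dy":-10.54,"dz":0,"hand":1},{"ax":0,"ay":0,"az":0,"dx":4.17,"dy":-12.9,"dz":0,"hand":1},{"ax":0,"ay":0,"az":0,"dx":4.94,"dy":-15.27,"dz":0,"hand":1}])

```text
clock: 13.55
eef_pos: [528.7, 56.1, 199.1]
tool_rot: [-3.141, -0.0, 0.49]
force: [0.3, -0.3, -1.7]
width: 15.8
gripper_force: 58.8
```

>>> send_rows(series=[{"ax":0,"ay":0,"az":0,"dx":0.77,"dy":-2.4,"dz":0,"hand":1},{"ax":0,"ay":0,"az":0,"dx":1.53,"dy":-4.73,"dz":0,"hand":1},{"ax":0,"ay":0,"az":0,"dx":2.24,"dy":-6.93,"dz":0,"hand":1},{"ax":0,"ay":0,"az":0,"dx":2.9,"dy":-8.98,"dz":0,"hand":1},{"ax":0,"ay":0,"az":0,"dx":3.5,"dy":-10.8,"dz":0,"hand":1},{"ax":0,"ay":0,"az":0,"dx":4.0,"dy":-12.37,"dz":0,"hand":1},{"ax":0,"ay":0,"az":0,"dx":4.41,"dy":-13.62,"dz":0,"hand":1},{"ax":0,"ay":0,"az":0,"dx":4.7,"dy":-14.54,"dz":0,"hand":1},{"ax":0,"ay":0,"az":0,"dx":4.88,"dy":-15.1,"dz":0,"hand":1},{"ax":0,"ay":0,"az":0,"dx":4.94,"dy":-15.27,"dz":0,"hand":1}])

```text
clock: 14.55
eef_pos: [501.2, 212.1, 198.9]
tool_rot: [-3.142, 0.0, 0.489]
force: [-0.4, 0.0, -1.5]
width: 15.3
gripper_force: 58.8
```

>>> send_rows(series=[{"ax":0,"ay":0,"az":0,"dx":0,"dy":0,"dz":0,"hand":1},{"ax":0,"ay":0,"az":0,"dx":0,"dy":0,"dz":0,"hand":1},{"ax":0,"ay":0,"az":0,"dx":0,"dy":0,"dz":0,"hand":1}])

```text
clock: 14.85
eef_pos: [501.7, 210.7, 198.9]
tool_rot: [3.141, 0.0, 0.487]
force: [-0.1, -0.1, -2.4]
width: 15.5
gripper_force: 58.8
```

Run:
```python
from h import *
s=read_state();print(s["eef_pos"],s["tool_rot"],s["width"],s["force"])
rows(([501.5,211,41],tool(28)))
```

```text
[501.66695079 210.72871413 198.9401614 ] [3.14121446e+00 1.67514673e-04 4.87496798e-01] 15.538785933887022 [-0.0673627  -0.06549249 -2.36328538]
[ 0.   -0.04 15.79] [ 0.     0.    -0.001] dist 158.0
```

>>> send_rows(series=[{"ax":0,"ay":0,"az":0,"dx":0,"dy":0,"dz":0.4,"hand":1},{"ax":0,"ay":0,"az":0,"dx":0,"dy":0,"dz":1.4,"hand":1},{"ax":0,"ay":0,"az":0,"dx":0,"dy":0,"dz":3.2,"hand":1},{"ax":0,"ay":0,"az":0,"dx":0,"dy":0,"dz":5.4,"hand":1},{"ax":0,"ay":0,"az":0,"dx":0,"dy":0,"dz":7.7,"hand":1},{"ax":0,"ay":0,"az":0,"dx":0,"dy":0,"dz":10,"hand":1},{"ax":0,"ay":0,"az":0,"dx":0,"dy":0,"dz":12,"hand":1},{"ax":0,"ay":0,"az":0,"dx":0,"dy":0,"dz":13.6,"hand":1},{"ax":0,"ay":0,"az":0,"dx":0,"dy":0,"dz":14.6,"hand":1},{"ax":0,"ay":0,"az":0,"dx":0,"dy":0,"dz":15.1,"hand":1}])

```text
clock: 15.85
eef_pos: [500.8, 211.2, 46.6]
tool_rot: [-3.141, 0.002, 0.489]
force: [-0.1, 0.1, -1.4]
width: 15.3
gripper_force: 58.8
```

>>> send_rows(series=[{"ax":0,"ay":0,"az":0,"dx":0,"dy":0,"dz":0.1,"hand":1},{"ax":0,"ay":0,"az":0,"dx":0,"dy":0,"dz":0.2,"hand":1},{"ax":0,"ay":0,"az":0,"dx":0,"dy":0,"dz":0.3,"hand":1},{"ax":0,"ay":0,"az":0,"dx":0,"dy":0,"dz":0.4,"hand":1},{"ax":0,"ay":0,"az":0,"dx":0,"dy":0,"dz":0.5,"hand":1},{"ax":0,"ay":0,"az":0,"dx":0,"dy":0,"dz":0.6,"hand":1},{"ax":0,"ay":0,"az":0,"dx":0,"dy":0,"dz":0.6,"hand":1}])

```text
clock: 16.55
eef_pos: [501.4, 211.6, 41.9]
tool_rot: [3.142, 0.0, 0.489]
force: [-0.1, -0.5, -2.2]
width: 15.3
gripper_force: 58.8
```

Not in contact yet, so I'll go down a little further.

>>> send_rows(series=[{"ax":0,"ay":0,"az":0,"dx":0,"dy":0,"dz":0.05,"hand":1},{"ax":0,"ay":0,"az":0,"dx":0,"dy":0,"dz":0.1,"hand":1},{"ax":0,"ay":0,"az":0,"dx":0,"dy":0,"dz":0.13,"hand":1},{"ax":0,"ay":0,"az":0,"dx":0,"dy":0,"dz":0.13,"hand":1},{"ax":0,"ay":0,"az":0,"dx":0,"dy":0,"dz":0.13,"hand":1}])

```text
clock: 17.05
eef_pos: [501.5, 211.6, 40.7]
tool_rot: [3.142, -0.0, 0.489]
force: [0.6, -0.0, -1.8]
width: 15.6
gripper_force: 58.8
```

>>> send_rows(series=[{"ax":0,"ay":0,"az":0,"dx":0,"dy":0,"dz":0.03,"hand":1},{"ax":0,"ay":0,"az":0,"dx":0,"dy":0,"dz":0.06,"hand":1},{"ax":0,"ay":0,"az":0,"dx":0,"dy":0,"dz":0.08,"hand":1},{"ax":0,"ay":0,"az":0,"dx":0,"dy":0,"dz":0.08,"hand":1}])

```text
clock: 17.45
eef_pos: [501.5, 211.6, 40.6]
tool_rot: [3.141, -0.0, 0.489]
force: [-1.8, -1.1, 5.4]
width: 15.1
gripper_force: 60.0
```

The force is now +5.4 N, so the tray is on the bench. I'll release slowly and retreat straight up.

>>> send_rows(series=[{"ax":0,"ay":0,"az":0,"dx":0,"dy":0,"dz":0,"hand":0.75},{"ax":0,"ay":0,"az":0,"dx":0,"dy":0,"dz":0,"hand":0.6},{"ax":0,"ay":0,"az":0,"dx":0,"dy":0,"dz":0,"hand":0.4},{"ax":0,"ay":0,"az":0,"dx":0,"dy":0,"dz":0,"hand":0.2},{"ax":0,"ay":0,"az":0,"dx":0,"dy":0,"dz":0,"hand":0},{"ax":0,"ay":0,"az":0,"dx":0,"dy":0,"dz":0,"hand":0},{"ax":0,"ay":0,"az":0,"dx":0,"dy":0,"dz":0,"hand":0},{"ax":0,"ay":0,"az":0,"dx":0,"dy":0,"dz":0,"hand":0}])

```text
clock: 18.25
eef_pos: [501.5, 211.5, 39.8]
tool_rot: [3.142, -0.0, 0.489]
force: [0.4, 0.5, -1.2]
width: 85.6
gripper_force: 0.0
```

>>> send_rows(series=[{"ax":0,"ay":0,"az":0,"dx":0,"dy":0,"dz":-1,"hand":0},{"ax":0,"ay":0,"az":0,"dx":0,"dy":0,"dz":-3,"hand":0},{"ax":0,"ay":0,"az":0,"dx":0,"dy":0,"dz":-6,"hand":0},{"ax":0,"ay":0,"az":0,"dx":0,"dy":0,"dz":-9,"hand":0},{"ax":0,"ay":0,"az":0,"dx":0,"dy":0,"dz":-12,"hand":0},{"ax":0,"ay":0,"az":0,"dx":0,"dy":0,"dz":-14,"hand":0},{"ax":0,"ay":0,"az":0,"dx":0,"dy":0,"dz":-16,"hand":0},{"ax":0,"ay":0,"az":0,"dx":0,"dy":0,"dz":-16,"hand":0},{"ax":0,"ay":0,"az":0,"dx":0,"dy":0,"dz":-16,"hand":0},{"ax":0,"ay":0,"az":0,"dx":0,"dy":0,"dz":-16,"hand":0}])

```text
clock: 19.25
eef_pos: [500.8, 211.2, 199.1]
tool_rot: [-3.142, 0.002, 0.489]
force: [-0.1, -0.6, 0.2]
width: 85.4
gripper_force: 0.0
```

Run:
```python
from h import *
import cv2
s=read_state();print(s["eef_pos"],s["width"],s["force"])
d=get_image("wrist");im=d["pixels"]
c,sn=np.cos(np.radians(28)),np.sin(np.radians(28))
T=np.array([[c,-sn],[sn,c]]);O=[501.5,211]
# rectify tray floor (z=5), 2mm/px, x up, y left ; 24x24 coarse colour map of block compartment
P=np.float32([proj(d,np.r_[O+T@np.array(q),5]) for q in((100,100),(100,-100),(-100,-100),(-100,100))])
M=cv2.getPerspectiveTransform(P,np.float32([[0,0],[100,0],[100,100],[0,100]]))
g=cv2.warpPerspective(im,M,(100,100));L=cv2.resize(g,(33,33),interpolation=cv2.INTER_AREA)
v=(L[:,:,0].astype(int)-L[:,:,2])   # wood strength
for r in L.mean(2):print("".join("@#*+-. "[min(6,int(x/36))] for x in r))
```

```text
[500.78770795 211.16771296 199.09457724] 85.41982628881301 [-0.12256442 -0.58132895  0.16571568]
................-------------....
................-------------....
..........---+-+-++++++-------...
..........-*****+******+--.......
...........-----+*--------.......
.............---+*--------.......
............----+*--------....-..
...............-+*--------.......
...............-++-..............
...........-----+*------.-.......
..-....-...-----+*-...........-..
.+#-.......-----+*------------*+.
.+#+..----------**------------#+.
.+#+..------++*#@#*+----------#+.
.+#+..--------+###**+---------#+.
.+#+.......-+++###**+.........#+.
.+#*+++++++++++#####*+++++++++#+.
.++++++++**+***#####***********+.
.+*+----------+####*+++++++---*+.
.+#+.........--###**+---------#+.
.+#+.........--###**+-----++++#+-
.+#+.........-+###***++-+**+++#*+
.+#+.........-*###*********+++#*+
.+*-.........-*###****+****+++**+
.--..........-*####*********++**+
..............*##@**********+++++
..............-*##*+********+++++
..............--#*+-+++*****++*++
..............--**-----+****++*+*
..............--+*------****++*+*
..........-+++++**+++++--***++**+
..........*#####*######+---++++**
..........*************-+-----***
```

```bash
python3 -c "
from cell import *
print(finish_job())"
```

```text
the job is handed in; nothing more can be done
None
```

Job handed in: the ring is in the basket, seen in a picture after the pour; the tray is back flat on the bench and released, with the block apparently still in its compartment (last check by image code, not by eye).

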